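Open the touch-latch spice cupboard

TASK

Open the small handleless spice cupboard on the worktop so that the spices can be reached: first slide whichever of the tin and the low jar stands in front of its door along the worktop, without lifting or tipping it, until it is well out of the door's swing. Then press the door's left-hand edge in until the catch lets go, draw back so that the spring pushes it ajar, and with a fingertip behind that edge swing it wide open, square to the cupboard. The cupboard and its door must not knock against the tin or the jar, and whatever does not stand in the way (the other one of the two, the salt shaker, the pepper mill) stays where it is.

Things in the scene. Friction and masses are not known exactly. Their poses are not given: they have to be found in the camera images.
- spice_cupboard: oak cupboard with one plain white handleless door, fixed to the worktop: 200 wide (y), 190 high, 157 mm deep with its door (x from -87 to +70 mm). Origin on the worktop under the middle of its width; -x points out of its front, +y to its left-hand side seen from the front, z up. Spice jars stand inside at the back; a catch (left) and a spring plunger (right) sit inside, below 100 mm
- cupboard_door (a joint): door angle, rad, about its right (-y) edge. 0: shut, held by the catch; 1.57: open, square to the cupboard; stop at 1.65. Negative: pressed in, stop at -0.029. Pressed past -0.023 (4 mm, 4 to 6 N, near the left edge) the catch lets go within 0.3 s; as the finger draws back a spring pushes the door to about 0.4. From there it turns with slight friction (under 3 N) and stays where left
- door_press_spot (a point): the place to press: on the door's front face, 26 mm in from its free left-hand edge and 32 mm below its top edge, 158 mm above the worktop; moves with the door. Pressed to the stop it goes 5 mm in
- door_edge_top (a point): top corner of the door's free left-hand edge, mid thickness, 190 mm above the worktop; moves with the door. The door is 16 mm thick, 10 to 190 mm above the worktop, its back plain above 100 mm. Sprung ajar, this edge stands some 75 mm out from where it was shut, and a finger fits behind it from above
- door_hinge (a point): point on the upright hinge axis, at the cupboard's top: right-hand end of the door, on its back face (x = -71, y = -100 mm of the cupboard). The door sweeps the worktop out to 201 mm from this axis
- tin_center (a point): centre of a squat round food tin with tomatoes on its side, 75 mm diameter, 58 mm high, standing loose on the worktop; the point is half-way up, z along its axis. Either it or the low jar stands in the door's way, the other one well to the left of the cupboard
- low_jar_center (a point): centre of a low round glass jar with a red lid, 70 mm diameter, 50 mm high, loose; the point is half-way up, z along its axis
- tin: the same tin; origin at the centre of its underside
- low_jar: the same low jar; origin at the centre of its underside
- salt_shaker: salt shaker, 44 mm diameter, 90 mm high, loose, right of the cupboard, on the strip before the sink; origin at the centre of its underside. To be left alone
- pepper_mill: turned wooden pepper mill, 58 mm diameter, 170 mm high, loose, right of the cupboard, on the strip before the sink; origin at the centre of its underside. To be left alone

How it is judged:
On the way, in this order (a step that is already met when the one before it is completed fails the run):
1. with the door still shut, the thing in front of it has been slid clear of the door's swing ((horizontal distance between tin_center and door_hinge above 0.245 m or y of tin_center in the frame of spice_cupboard below -0.165 m) and (horizontal distance between low_jar_center and door_hinge above 0.245 m or y of low_jar_center in the frame of spice_cupboard below -0.165 m) and value of joint cupboard_door below 0.03 rad), for 0.2 s.
2. the catch has let go and the door has sprung ajar (value of joint cupboard_door above 0.2 rad), for 0.1 s.
At the end, for the whole second after the job is handed in: the door stands open by at least 1.3 rad (75 degrees) and at rest; the tin and the low jar stand upright on the worktop, at rest and out of the door's swing (centre more than 245 mm from the hinge axis, or more than 65 mm beyond the hinge to its right) (value of joint cupboard_door above 1.3 rad and velocity of joint cupboard_door between -0.05 and 0.05 rad/s and (horizontal distance between tin_center and door_hinge above 0.245 m or y of tin_center in the frame of spice_cupboard below -0.165 m) and (horizontal distance between low_jar_center and door_hinge above 0.245 m or y of low_jar_center in the frame of spice_cupboard below -0.165 m) and angle between each of tin_center, low_jar_center's own z axis and vertical below 0.1 rad and height (world z) of tin_center below 0.036 m and height (world z) of low_jar_center below 0.032 m and linear speed of each of tin, low_jar below 0.02 m/s); the robot touches nothing.
It fails at once if the tin or the low jar is lifted off the worktop (height (world z) of tin_center above 0.041 m or height (world z) of low_jar_center above 0.037 m).
It fails at once if the tin or the low jar is tipped (angle between any of tin_center, low_jar_center's own z axis and vertical above 0.3 rad).
It fails at once if the cupboard or its door knocks against the tin or the low jar (contact force between spice_cupboard and tin above 0.5 N or contact force between spice_cupboard and low_jar above 0.5 N).
It fails at once if both the tin and the low jar are shifted, though only one stood in the way (distance of each of tin_center, low_jar_center from where it was at the start of the episode above 0.025 m).
It fails at once if the salt shaker or the pepper mill is shifted (distance of any of salt_shaker, pepper_mill from where it was at the start of the episode above 0.025 m).
It also fails if it takes over 64 s, if anything falls off the work surface, if the arm or the gripper's body presses on something with over 40 N, if the wrist force passes 120 N, or if a joint passes its speed limit or range.

ROBOT

A 6-joint arm with a two-finger parallel gripper is mounted at the origin on a cart in front of the work surface, level with it; the furniture and walls round the work are solid. World frame = base frame: x ahead of the robot, y to its left, z up, the work surface at z = 0. Lengths are in m, angles in rad, forces in N, time in s.
With the tool pointing down it reaches from about 0.375 to 0.975 m from the base axis. Payload 3.8 kg.
Tool frame: the origin (TCP) lies on the centre line of the jaws, within the pads' length; the fingertips stand 25 mm ahead of it and the grasp point (between the pads) lies 6 mm ahead of it; z points along the fingers, y is the line along which they close (so a half turn about z gives the same grasp; the last joint's range is limited). The gripper opens to 85 mm and grips with 20 to 120 N. Pads are 22 mm wide; open, the fingers measure 114 mm over their backs; the gripper's body (76 mm by 85 mm) begins 54 mm behind the grasp point. The pads swing forward as they close: fully open they stand 13 mm farther back than shut.
Start: joints at [-1.299, 0.264, 1.604, -0, 1.274, -0.037], TCP at [0.205, -0.643, 0.256] pointing down, gripper open.
Joint ranges: [-2.63, 2.63], [-0.94, 2.18], [0.31, 2.57], [-1.31, 4.45], [0, 2.66], [-2.55, 2.55]. Speed limits (rad/s): [2.57, 2.57, 3.14, 3.14, 3.14, 3.14].

INTERFACE

Orientations are given as a rotation vector (axis times angle).
In Python, from workcell import bot gives the robot as it stands. The module is installed in compiled form; this text tells all that it offers.
- The arm moves only by the tool play_rows, never from a script. Its argument "commands" is a list that holds one entry, the list of rows, each a list of 7 numbers: the shift along the tool's x, y, z as a fraction of full scale, then the turn, a rotation vector about the tool's x, y, z as a fraction of full scale, then the closure, from -1 (fully open) to 1 (shut). A call has 1 to 8 rows; each row is the pose to reach, as a shift and turn from the pose commanded when the call began, along the tool's axes at that moment, turning the shorter way round; what a row does not reach only later rows make up. Full scale, the value 1, is 60 cm for a shift and 180 degrees for a turn. A row lasts 1/10 s, in which the tool goes at most 50 mm and 8.59 degrees, less where a joint would pass 70% of its speed; a pose out of reach is approached as far as the arm can. A call with a number of a shift or a turn outside -1 to 1 is refused whole. A call with a gripper value outside its range is refused whole. The fingers move at their own pace and stop on an object; "force" is the grip in N (left out, the last holds). Time passes only in rows, so rows that repeat a pose let the fingers close. It gives the time, the measured TCP pose, the force, the opening and the grip force at its end, in the units of the state.
- bot.read_state(): the state, without advancing time (a new reading comes with each control period).
- bot.read_camera(name): name is "scene" or "side" or "wrist"; returns the picture (384x512x3 uint8, blue, green, red); there is no depth.
- bot.camera_params(name): a dict with "fov_y" (degrees; the focal length in pixels is half the picture's height over the tangent of half this angle, whatever the lens; pixels are square), "cx", "cy" (the principal point, pixels), "rvec" (rotation vector, rad) and "tvec" (3), from world to camera coordinates, as OpenCV has them. Camera axes: x right, y down, z forward; pixel columns grow to the right and rows downward; lengths in m; the calibration is good to about 2 mm. The wrist camera is an equidistant fisheye: a pixel r from the principal point sees the ray r / f radians off the axis. A picture is of the moment at which its call begins: read the wrist's pose just before it. camera_params takes no time and is no camera call; for the wrist camera it gives the pose at the moment of the call.
- bot.finish_job(): hands the job in; it is judged then, once.
The state is a dict: "time": time; "q": joint angles; "joint_vel": joint speeds; "joint_torque": joint torques, N m; "tool_pos": TCP position; "tcp_rot": TCP orientation; "wrist_force": force on the tool from outside, world axes, zero at the start; "torque": the same for the moment, N m; "width": opening from 0.0 (shut) to 1.0 (fully open); "grip_force": force on a finger pad.
Only numpy, scipy, OpenCV 4.12 (cv2) and the standard library are available. Lean on these libraries where they do the work, as an engineer would, in place of code of your own. Each camera call takes 0.05 s, during which the arm holds its last target. There are 200 camera calls.

## Working session

There is one attempt and no reset: what is moved stays moved. The work goes in short steps, Python scripts to look and compute and a tool call to move; the robot and the scene stay as the last step left them, time stands still between calls to the robot, and variables do not carry over. Pictures are saved under pics/ and viewed, at most 10 in all, crops included, and the job is handed in when it is done.

Besides the shell and the picture viewer there is one more tool, called after "Call:" as a command line: name --argument value ..., lists and objects as JSON in quotes. play_rows: Moves the arm, as the interface text tells. Its arguments: {"type":"object","properties":{"commands":{"type":"array"},"force":{"type":"number"}},"required":["commands"]}

```bash
mkdir -p pics
cat > h.py <<'E'
import numpy as np, cv2
from workcell import bot
from scipy.spatial.transform import Rotation as R
def cam(n):
    p=bot.camera_params(n); im=bot.read_camera(n)
    return im,p
def ray(p,u,v,H=384):
    f=H/2/np.tan(np.radians(p['fov_y']/2)); M=R.from_rotvec(np.ravel(p['rvec'])).as_matrix()
    d=M.T@np.array([(u-p['cx'])/f,(v-p['cy'])/f,1]); c=-M.T@np.ravel(p['tvec']); return c,d
def onz(p,u,v,z):
    c,d=ray(p,u,v); return c+d*(z-c[2])/d[2]
E
python3 - <<'E'
from h import *
import json
ims=[]
for n in('scene','side'):
    im,p=cam(n); cv2.imwrite(f'pics/{n}0.png',im); print(n,p)
    cv2.imwrite(f'pics/{n}0b.png',cv2.resize(im,(800,600)))
print(bot.read_state())
E
```

```text
scene {'fov_y': 47.18396868233672, 'cx': 255.85048969482904, 'cy': 191.1786330910946, 'rvec': array([ 1.84571843, -0.95569619,  0.60764092]), 'tvec': array([-0.20903747,  0.35239166,  1.27393973])}
side {'fov_y': 55.83737746841223, 'cx': 258.53749579148445, 'cy': 190.59182933357965, 'rvec': array([ 0.70846517, -2.22489013,  1.54595134]), 'tvec': array([0.54043841, 0.20010776, 1.13106058])}
{'time': 0.1, 'q': array([-1.29890148e+00,  2.64694976e-01,  1.60526554e+00, -2.31466326e-07,
        1.27368789e+00, -3.69076315e-02]), 'joint_vel': array([-0.00027454,  0.00076241, -0.00365474,  0.00083604, -0.00053195,
       -0.00012451]), 'joint_torque': array([ 3.55349312e-04, -5.16703713e+01, -3.68589842e+01, -1.49717353e-04,
        6.26334309e-03, -3.35433390e-05]), 'tool_pos': array([ 0.20497178, -0.64247758,  0.25505972]), 'tcp_rot': array([-3.10220231e+00, -4.82826926e-01,  3.78632790e-04]), 'wrist_force': array([ 0.27970653, -0.56957645,  0.73355861]), 'torque': array([ 0.08116952,  0.01878575, -0.03612504]), 'grip_force': 0.0, 'width': 0.9963068554603124}
```

View pics/scene0b.png

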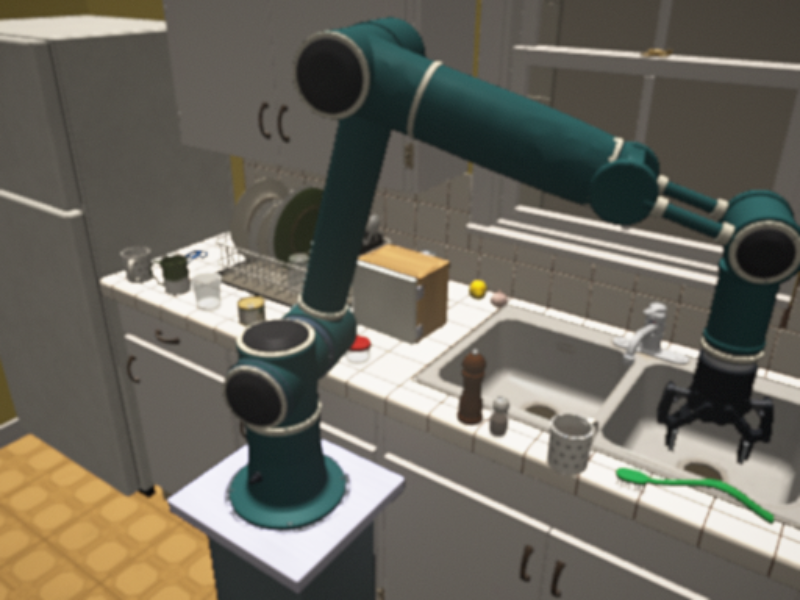

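View pics/side0b.png

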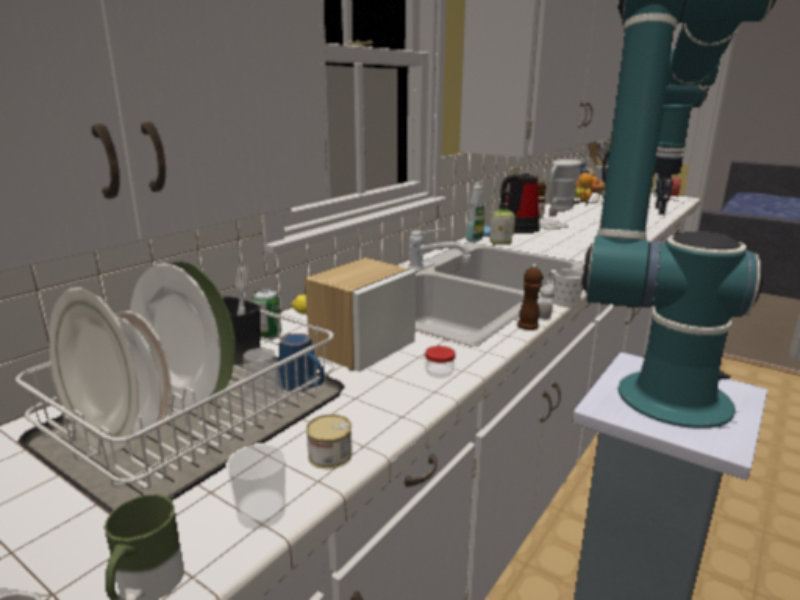

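The low jar (red lid, side view at about (440,354) of 800x600) stands in front of the door. The tin is well to the left at (329,430). The cupboard's top spans (308,278) to (414,268).

Run:
```python
from h import *
p=bot.camera_params('side'); ps=bot.camera_params('scene'); im=cv2.imread('pics/side0.png'); sc=cv2.imread('pics/scene0.png')
def red(im,x0,x1,y0,y1):
    b,g,r=[im[...,i].astype(int) for i in range(3)]
    m=((r>110)&(g<70)&(b<70)).astype(np.uint8); k=np.zeros_like(m);k[y0:y1,x0:x1]=1
    n,l,s,c=cv2.connectedComponentsWithStats(m*k); i=1+np.argmax(s[1:,4]); return s[i],c[i]
s,c=red(im,260,300,215,245); print(s,c,onz(p,*c,0.046))
s,c=red(sc,215,245,205,235); print(s,c,onz(ps,*c,0.046))
k=1.5625
for nm,u,v,z in [('top FL',355,298,.19),('FR',414,268,.19),('BL',308,278,.19),('BR',366,260,.19),('botFL',357,364,.01),('tin top',329,426,.058),('mill base',528,325,0)]:
    print(nm,onz(p,u/k,v/k,z).round(3))
for nm,u,v,z in [('top FL',357,255,.19),('FR',419,283,.19),('BR',449,261,.19),('mill',470,420,0),('salt',499,431,0),('tintop',251,302,.058)]:
    print(nm,onz(ps,u/k,v/k,z).round(3))
a=cv2.resize(im[145:300,180:380],(800,620),interpolation=cv2.INTER_CUBIC)[:600]
cv2.imwrite('pics/c1.png',a)
```

```text
[273 222  18  10 119] [280.93277311 226.21008403] [0.43984524 0.18450093 0.046     ]
[225 215  11   9  71] [230.14084507 219.8028169 ] [0.44379729 0.17509677 0.046     ]
top FL [0.552 0.324 0.19 ]
FR [0.568 0.093 0.19 ]
BL [0.714 0.288 0.19 ]
BR [0.697 0.108 0.19 ]
botFL [0.596 0.271 0.01 ]
tin top [0.432 0.54  0.058]
mill base [ 0.389 -0.174  0.   ]
top FL [0.611 0.311 0.19 ]
FR [0.559 0.082 0.19 ]
BR [0.718 0.094 0.19 ]
mill [ 0.384 -0.17   0.   ]
salt [ 0.386 -0.238  0.   ]
tintop [0.434 0.537 0.058]
```

View pics/c1.png

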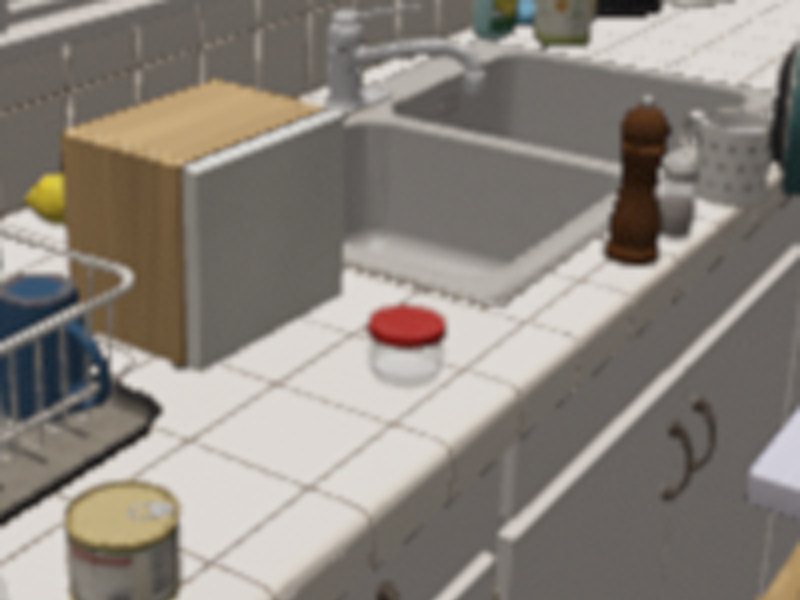

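Run:
```python
from h import *
p=bot.camera_params('side')
for nm,x,y,z in [('woodFL',184,163,.19),('doorFL front',196,176,.19),('doorFR front',344,112,.19),('woodBL',68,132,.19),('woodBR',215,81,.19),('woodFR',318,106,.19),('botFL',200,366,.01),('botFR',342,294,.01),('jar base front',405,382,0),('sink corner',495,302,0),('sink edge L',345,265,0),('edge',515,400,0),('edge2',280,590,0)]:
    print(nm,onz(p,180+x/4,145+y/4.0,z).round(3))
```

```text
woodFL [0.584 0.291 0.19 ]
doorFL front [0.557 0.308 0.19 ]
doorFR front [0.556 0.105 0.19 ]
woodBL [0.713 0.289 0.19 ]
woodBR [0.708 0.097 0.19 ]
woodFR [0.584 0.104 0.19 ]
botFL [0.575 0.288 0.01 ]
botFR [0.559 0.1   0.01 ]
jar base front [0.43  0.195 0.   ]
sink corner [0.444 0.013 0.   ]
sink edge L [0.607 0.024 0.   ]
edge [0.341 0.169 0.   ]
edge2 [0.347 0.484 0.   ]
```

```bash
cat >> h.py <<'E'
def go(x,y,z,yaw=90):
    "fractions from the pose now to world point, tool down, tool x at yaw deg"
    s=bot.read_state(); M=R.from_rotvec(s['tcp_rot']); a=np.radians(yaw)
    T=R.from_matrix(np.array([[np.cos(a),np.sin(a),0],[np.sin(a),-np.cos(a),0],[0,0,-1]]).T.T)
    d=M.inv().apply(np.array([x,y,z])-s['tool_pos'])/.6; r=(M.inv()*T).as_rotvec()/np.pi
    print('d',d.round(4),'r',r.round(4),'t',round(s['time'],2),'F',s['wrist_force'].round(1),'w',round(s['width'],3),'pos',s['tool_pos'].round(4))
E
python3 - <<'E'
from h import *
go(.45,-.2,.28)
E
```

```text
d [ 0.6132 -0.5785 -0.0403] r [-5.000e-04 -4.000e-04 -4.017e-01] t 0.1 F [ 0.3 -0.6  0.7] w 0.996 pos [ 0.205  -0.6425  0.2551]
```

Call:
play_rows --commands '[[[0.613,-0.578,-0.04,0,0,-0.402,-1],[0.613,-0.578,-0.04,0,0,-0.402,-1],[0.613,-0.578,-0.04,0,0,-0.402,-1],[0.613,-0.578,-0.04,0,0,-0.402,-1],[0.613,-0.578,-0.04,0,0,-0.402,-1],[0.613,-0.578,-0.04,0,0,-0.402,-1],[0.613,-0.578,-0.04,0,0,-0.402,-1],[0.613,-0.578,-0.04,0,0,-0.402,-1]]]'

```text
time: 0.9
tool_pos: [0.3991, -0.2915, 0.275]
tcp_rot: [-2.283, -2.158, -0.0]
wrist_force: [0.5, -0.2, 0.2]
width: 0.999
grip_force: 0.0
```

```bash
python3 -c "
from h import *
go(.442,.1,.27)"
```

```text
d [0.6556 0.0347 0.0085] r [-0.0001 -0.0001 -0.0179] t 0.9 F [ 0.5 -0.2  0.2] w 0.999 pos [ 0.3991 -0.2915  0.275 ]
```

Call:
play_rows --commands '[[[0.655,0.035,0.008,0,0,-0.018,-1],[0.655,0.035,0.008,0,0,-0.018,-1],[0.655,0.035,0.008,0,0,-0.018,-1],[0.655,0.035,0.008,0,0,-0.018,-1],[0.655,0.035,0.008,0,0,-0.018,-1],[0.655,0.035,0.008,0,0,-0.018,-1],[0.655,0.035,0.008,0,0,-0.018,-1],[0.655,0.035,0.008,0,0,-0.018,-1]]]'

```text
time: 1.7
tool_pos: [0.4435, 0.0997, 0.2702]
tcp_rot: [-2.226, -2.216, -0.0]
wrist_force: [1.7, -0.2, 0.0]
width: 0.999
grip_force: 0.0
```

```bash
cat >> h.py <<'E'
def wray(p,u,v):
    f=192/np.tan(np.radians(p['fov_y']/2)); dx,dy=u-p['cx'],v-p['cy']; r=np.hypot(dx,dy)+1e-9; t=r/f
    M=R.from_rotvec(np.ravel(p['rvec'])).as_matrix()
    return -M.T@np.ravel(p['tvec']), M.T@np.array([np.sin(t)*dx/r,np.sin(t)*dy/r,np.cos(t)])
def wz(p,u,v,z):
    c,d=wray(p,u,v); return c+d*(z-c[2])/d[2]
E
python3 - <<'E'
from h import *
go(.442,.18,.15)
im,p=cam('wrist'); cv2.imwrite('pics/w1.png',im); cv2.imwrite('pics/w1b.png',cv2.resize(im,(800,600)))
b,g,r=[im[...,i].astype(int) for i in range(3)]
m=((r>90)&(r>2*g)&(r>2*b)).astype(np.uint8)
n,l,s,c=cv2.connectedComponentsWithStats(m)
for i in range(1,n):
    if s[i,4]>60: print(s[i],c[i],wz(p,*c[i],.05))
print(p)
E
```

```text
d [ 0.1337 -0.0032  0.2004] r [ 0.     -0.0001 -0.0015] t 1.7 F [ 1.7 -0.2  0. ] w 0.999 pos [0.4435 0.0997 0.2702]
[ 224   69   57   56 2508] [252.01874003  96.16586922] [0.4399839  0.18094614 0.05      ]
{'fov_y': 65.70646984690485, 'cx': 256.30861162441863, 'cy': 190.15400605519156, 'rvec': array([-2.84445507e+00,  7.98258761e-03,  1.56119868e-03]), 'tvec': array([-0.44375217,  0.05532957,  0.42380488])}
```

View pics/w1b.png

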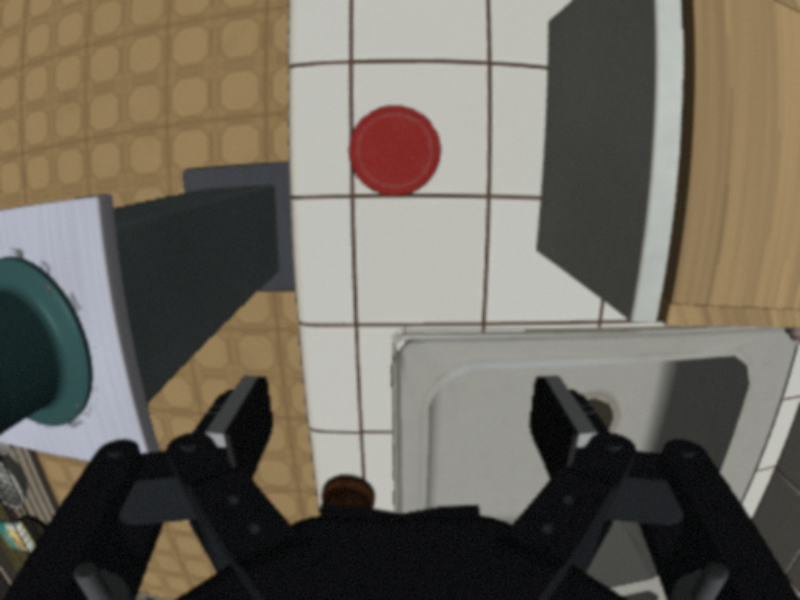

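The jar's lid centre is at (394,150). The door's top strip runs from (632–662,320) up to (656–684,0), so the cupboard has a small yaw.

Run:
```python
from h import *
p=bot.camera_params('wrist'); k=1.5625
for u,v,z in [(632,320,.19),(656,2,.19),(660,320,.19),(684,2,.19),(538,250,.01),(550,20,.01)]: print(wz(p,u/k,v/k,z).round(4))
go(.440,.181,.15)
```

```text
[0.56   0.1073 0.19  ]
[0.5666 0.2654 0.19  ]
[0.5772 0.1069 0.19  ]
[0.5837 0.2695 0.19  ]
[0.5623 0.1072 0.01  ]
[0.5702 0.3067 0.01  ]
d [ 0.1251 -0.0068  0.201 ] r [ 0.     -0.0018 -0.0005] t 1.75 F [-0.1  3.3  0.3] w 1.003 pos [0.4439 0.1052 0.2702]
```

Call:
play_rows --commands '[[[0.135,-0.006,0.1,0,0,0,-1],[0.135,-0.006,0.2,0,0,0,-1],[0.135,-0.006,0.28,0,0,0,-1],[0.135,-0.006,0.28,0,0,0,-1],[0.135,-0.006,0.28,0,0,0,-1]]]'

```text
time: 2.25
tool_pos: [0.4348, 0.177, 0.0957]
tcp_rot: [-2.221, -2.213, 0.02]
wrist_force: [-1.4, -1.2, -0.8]
width: 1.0
grip_force: 0.0
```

Run:
```python
from h import *
go(.440,.181,.037)
im,p=cam('wrist')
b,g,r=[im[...,i].astype(int) for i in range(3)]
m=((r>90)&(r>2*g)&(r>2*b)).astype(np.uint8)
n,l,s,c=cv2.connectedComponentsWithStats(m)
for i in range(1,n):
    if s[i,4]>60: print(s[i],c[i],wz(p,*c[i],.05))
```

```text
d [0.0071 0.01   0.0977] r [-0.0044  0.0015 -0.0012] t 2.25 F [-1.4 -1.2 -0.8] w 1.0 pos [0.4348 0.177  0.0957]
[ 211  169  108   99 8265] [264.46025408 218.05444646] [0.43986548 0.18377668 0.05      ]
```

Call:
play_rows --commands '[[[0,0,0,0,0,0,-1],[0,0,0,0,0,0,-1],[0,0,0,0,0,0,-1],[0,0,0,0,0,0,-1]]]'

```text
time: 2.7
tool_pos: [0.4424, 0.1785, 0.1044]
tcp_rot: [2.227, 2.213, 0.005]
wrist_force: [-0.9, 0.5, 0.8]
width: 0.998
grip_force: 0.0
```

Run:
```python
from h import *
go(.440,.182,.036)
```

```text
d [ 0.0057 -0.0044  0.114 ] r [ 0.0011 -0.0004 -0.0019] t 2.7 F [-0.9  0.5  0.8] w 0.998 pos [0.4424 0.1785 0.1044]
```

Call:
play_rows --commands '[[[0.006,-0.003,0.03,0,0,0,-1],[0.006,-0.003,0.06,0,0,0,-1],[0.006,-0.003,0.09,0,0,0,-1],[0.006,-0.003,0.112,0,0,0,-1],[0.006,-0.003,0.112,0,0,0,-1],[0.006,-0.003,0.112,0,0,0,-1],[0.006,-0.003,0.112,0,0,0,-1]]]'

```text
time: 3.4
tool_pos: [0.4401, 0.1823, 0.0363]
tcp_rot: [2.227, 2.215, 0.003]
wrist_force: [-0.0, -0.1, 1.1]
width: 1.003
grip_force: 0.0
```

Call:
play_rows --commands '[[[0,0,0,0,0,0,-0.5],[0,0,0,0,0,0,-0.4],[0,0,0,0,0,0,-0.3],[0,0,0,0,0,0,-0.3],[0,0,0,0,0,0,-0.3],[0,0,0,0,0,0,-0.3]]]' --force 20

```text
time: 4.0
tool_pos: [0.44, 0.1823, 0.0363]
tcp_rot: [2.227, 2.215, 0.002]
wrist_force: [-1.7, -1.2, 6.1]
width: 0.785
grip_force: 21.7
```

Call:
play_rows --commands '[[[0.015,0,0,0,0,0,-0.3],[0.045,0,0,0,0,0,-0.3],[0.085,0,0,0,0,0,-0.3],[0.125,0,0,0,0,0,-0.3],[0.165,0,0,0,0,0,-0.3],[0.205,0,0,0,0,0,-0.3],[0.235,0,0,0,0,0,-0.3],[0.25,0,0,0,0,0,-0.3]]]'

```text
time: 4.8
tool_pos: [0.4408, 0.333, 0.0364]
tcp_rot: [2.224, 2.216, 0.001]
wrist_force: [0.1, -8.1, 10.7]
width: 0.782
grip_force: 23.1
```

Call:
play_rows --commands '[[[0.015,0,0,0,0,0,-0.3],[0.035,0,0,0,0,0,-0.3],[0.05,0,0,0,0,0,-0.3],[0.05,0,0,0,0,0,-0.3],[0.05,0,0,0,0,0,-0.3],[0.05,0,0,0,0,0,-0.3]]]'

```text
time: 5.4
tool_pos: [0.4411, 0.3626, 0.0362]
tcp_rot: [2.228, 2.215, 0.004]
wrist_force: [0.4, 0.5, 4.5]
width: 0.782
grip_force: 22.9
```

Call:
play_rows --commands '[[[0,0,0,0,0,0,-0.8],[0,0,0,0,0,0,-1],[0,0,0,0,0,0,-1],[0,0,0,0,0,0,-1],[0,0,0,0,0,0,-1],[0,0,0,0,0,0,-1]]]'

```text
time: 6.0
tool_pos: [0.44, 0.3619, 0.0351]
tcp_rot: [-2.227, -2.215, 0.0]
wrist_force: [0.7, 0.5, 0.7]
width: 0.998
grip_force: 0.0
```

Call:
play_rows --commands '[[[0,0,-0.04,0,0,0,-1],[0,0,-0.1,0,0,0,-1],[0,0,-0.18,0,0,0,-1],[0,0,-0.26,0,0,0,-1],[0,0,-0.33,0,0,0,-1],[0,0,-0.36,0,0,0,0],[0,0,-0.36,0,0,0,1],[0,0,-0.36,0,0,0,1]]]'

```text
time: 6.8
tool_pos: [0.4399, 0.3618, 0.2509]
tcp_rot: [-2.227, -2.215, 0.0]
wrist_force: [-0.5, 0.4, -0.1]
width: 0.511
grip_force: 0.0
```

Call:
play_rows --commands '[[[-0.02,0,0,0,0,0,1],[-0.06,0,0,0,0,0,1],[-0.1,0,0,0,0,0,1],[-0.12,0,0,0,0,0,1],[-0.14,0,0,0,0,0,1],[-0.14,0,0,0,0,0,1],[-0.14,0,0,0,0,0,1],[-0.14,0,0,0,0,0,1]]]'

```text
time: 7.6
tool_pos: [0.4398, 0.2785, 0.2513]
tcp_rot: [-2.227, -2.216, -0.001]
wrist_force: [-0.4, 0.5, 1.1]
width: 0.001
grip_force: 0.0
```

Run:
```python
from h import *
go(.5,.28,.178)
im,p=cam('wrist'); cv2.imwrite('pics/w2b.png',cv2.resize(im,(800,600))); np.save('p2.npy',np.r_[p['rvec'],p['tvec']])
```

```text
d [0.0029 0.1003 0.1221] r [ 0.     -0.0001 -0.0016] t 7.6 F [-0.4  0.5  1.1] w 0.001 pos [0.4398 0.2785 0.2513]
```

View pics/w2b.png

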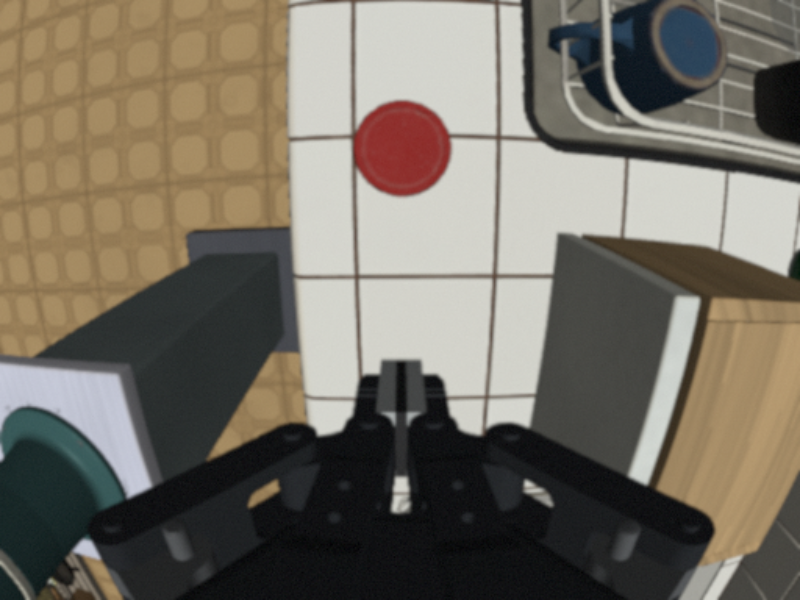

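Door top: front-left corner at (676,294), back-left corner at (700,296), foot at (558,234). The jar lid is now at (402,148) and the shut fingertips are at (380–422,362).

Run:
```python
from h import *
p=bot.camera_params('wrist'); k=1.5625
for u,v,z in [(676,294,.19),(700,296,.19),(558,234,.01),(640,440,.19),(402,148,.05),(380,362,.226),(422,362,.226),(362,380,.226),(442,380,.226),(307,430,.3)]: print(wz(p,u/k,v/k,z).round(4))
```

```text
[0.5673 0.299  0.19  ]
[0.5821 0.298  0.19  ]
[0.5687 0.2961 0.01  ]
[0.5642 0.2202 0.19  ]
[0.4421 0.361  0.05  ]
[0.4337 0.2862 0.226 ]
[0.448  0.2861 0.226 ]
[0.4272 0.2792 0.226 ]
[0.455  0.2791 0.226 ]
[0.4239 0.3069 0.3   ]
```

Call:
play_rows --commands '[[[0,0,0,0,0,-0.5,1],[0,0,0,0,0,-0.5,1],[0,0,0,0,0,-0.5,1],[0,0,0,0,0,-0.5,1],[0,0,0,0,0,-0.5,1],[0,0,0,0,0,-0.5,1],[0,0,0,0,0,-0.5,1],[0,0,0,0,0,-0.5,1]]]'

```text
time: 8.45
tool_pos: [0.4397, 0.2787, 0.2513]
tcp_rot: [0.576, 3.088, 0.0]
wrist_force: [0.1, -0.4, -0.6]
width: 0.003
grip_force: 0.0
```

Call:
play_rows --commands '[[[0,0,0,0,0,-0.12,1],[0,0,0,0,0,-0.12,1],[0,0,0,0,0,-0.12,1],[0,0,0,0,0,-0.12,1],[0,0,0,0,0,-0.12,1]]]'

```text
time: 8.95
tool_pos: [0.4397, 0.2784, 0.2513]
tcp_rot: [0.001, 3.142, 0.0]
wrist_force: [0.0, -0.6, -0.1]
width: -0.001
grip_force: 0.0
```

Run:
```python
from h import *
go(.53,.274,.182,180)
```

```text
d [-0.1506 -0.0073  0.1154] r [ 0.      0.     -0.0002] t 8.95 F [ 0.  -0.6 -0.1] w -0.001 pos [0.4397 0.2784 0.2513]
```

Call:
play_rows --commands '[[[-0.03,-0.007,0.05,0,0,0,1],[-0.07,-0.007,0.1,0,0,0,1],[-0.11,-0.007,0.115,0,0,0,1],[-0.14,-0.007,0.115,0,0,0,1],[-0.15,-0.007,0.115,0,0,0,1],[-0.15,-0.007,0.115,0,0,0,1],[-0.15,-0.007,0.115,0,0,0,1]]]'

```text
time: 9.65
tool_pos: [0.5292, 0.274, 0.1826]
tcp_rot: [0.0, -3.141, -0.0]
wrist_force: [-0.4, -0.7, 0.2]
width: -0.001
grip_force: 0.0
```

Call:
play_rows --commands '[[[-0.012,0,0,0,0,0,1],[-0.024,0,0,0,0,0,1],[-0.032,0,0,0,0,0,1],[-0.038,0,0,0,0,0,1],[-0.042,0,0,0,0,0,1],[-0.042,0,0,0,0,0,1]]]'

```text
time: 10.25
tool_pos: [0.5546, 0.2739, 0.1823]
tcp_rot: [0.001, -3.14, -0.0]
wrist_force: [-2.8, 0.4, 2.3]
width: 0.002
grip_force: 1.5
```

Contact has begun; I'll press a further 5 mm or so.

Call:
play_rows --commands '[[[-0.003,0,0,0,0,0,1],[-0.006,0,0,0,0,0,1],[-0.008,0,0,0,0,0,1],[-0.008,0,0,0,0,0,1],[-0.008,0,0,0,0,0,1]]]'

```text
time: 10.75
tool_pos: [0.5589, 0.2741, 0.1822]
tcp_rot: [0.001, -3.14, -0.0]
wrist_force: [-5.3, 1.0, 3.5]
width: 0.001
grip_force: 2.8
```

Call:
play_rows --commands '[[[-0.003,0,0,0,0,0,1],[-0.005,0,0,0,0,0,1],[-0.005,0,0,0,0,0,1],[-0.005,0,0,0,0,0,1],[-0.005,0,0,0,0,0,1]]]'

```text
time: 11.25
tool_pos: [0.5592, 0.2741, 0.1822]
tcp_rot: [0.001, -3.134, 0.001]
wrist_force: [-13.7, 0.5, 8.7]
width: -0.003
grip_force: 7.2
```

It reached the stop; now draw back.

Call:
play_rows --commands '[[[0.02,0,0,0,0,0,1],[0.05,0,0,0,0,0,1],[0.09,0,0,0,0,0,1],[0.13,0,0,0,0,0,1],[0.18,0,0,0,0,0,1],[0.22,0,0,0,0,0,1],[0.22,0,0,0,0,0,1],[0.22,0,0,0,0,0,1]]]'

```text
time: 12.05
tool_pos: [0.4314, 0.2739, 0.1825]
tcp_rot: [-0.002, 3.139, 0.001]
wrist_force: [0.3, 0.5, -0.2]
width: -0.001
grip_force: 0.0
```

Call:
play_rows --commands '[[[0,0,-0.05,0,0,0,1],[0,0,-0.11,0,0,0,1],[0,0,-0.15,0,0,0,1],[0,0,-0.15,0,0,0,1],[0,0,-0.15,0,0,0,1]]]'

```text
time: 12.55
tool_pos: [0.4322, 0.2739, 0.2727]
tcp_rot: [-0.0, 3.139, 0.001]
wrist_force: [0.3, 0.1, -0.8]
width: 0.001
grip_force: 0.0
```

Run:
```python
from h import *
go(.5,.28,.178,180)
im,p=cam('wrist'); cv2.imwrite('pics/w3b.png',cv2.resize(im,(400,300)))
im2,_=cam('side'); c=cv2.resize(im2[130:280,170:370],(400,300)); cv2.imwrite('pics/m3.png',np.hstack([cv2.resize(im,(400,300)),c]))
```

```text
d [-0.1127  0.01    0.1581] r [0.0002 0.0007 0.    ] t 12.55 F [ 0.3  0.1 -0.8] w 0.001 pos [0.4322 0.2739 0.2727]
```

View pics/m3.png

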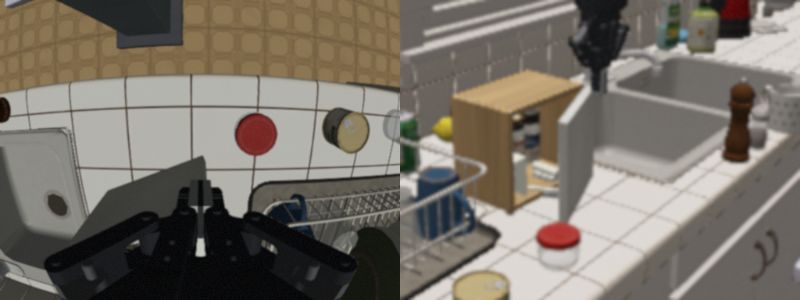

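The door is sprung ajar, its free edge at about x=563 in the right-hand crop, clear of the jar at (559,240). I'll project the expected edge to estimate the angle.

Run:
```python
from h import *
p=bot.camera_params('side'); im,_=cam('side')
H=np.array([.575,.098])
f=192/np.tan(np.radians(p['fov_y']/2))
K=np.array([[f,0,p['cx']],[0,f,p['cy']],[0,0,1]])
out=cv2.resize(im[150:260,220:300],None,fx=5,fy=5,interpolation=cv2.INTER_CUBIC)
for th,col in((.3,(0,0,255)),(.4,(0,255,0)),(.5,(255,0,0))):
    a=np.radians(87.8)+th; d=np.array([np.cos(a),np.sin(a)]); n=np.array([-d[1],d[0]])
    P=[np.r_[H+.2*d+t*n,z] for t in(0,.016) for z in(.19,.01)]
    q=cv2.projectPoints(np.array(P),p['rvec'],p['tvec'],K,None)[0][:,0]; print(th,(H+.2*d).round(3),q.round(1).tolist())
    for u in q: cv2.circle(out,tuple(int(round(v)) for v in (u-[220,150])*5),3,col,-1)
cv2.imwrite('pics/s4.png',out)
```

```text
0.3 [0.523 0.291] [[241.1, 189.7], [241.7, 241.3], [245.9, 190.3], [246.2, 242.1]]
0.4 [0.504 0.285] [[247.2, 190.4], [247.5, 242.2], [252.2, 190.9], [252.2, 242.8]]
0.5 [0.486 0.277] [[253.5, 190.9], [253.5, 242.8], [258.7, 191.2], [258.4, 243.2]]
```

View pics/s4.png

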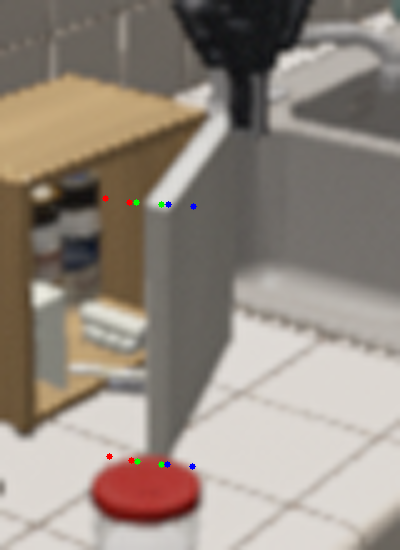

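Call:
play_rows --commands '[[[-0.06,0.005,0,0,0,0,1],[-0.12,0.01,0,0,0,0,1],[-0.163,0.01,0,0,0,0,1],[-0.163,0.01,0,0,0,0,1],[-0.163,0.01,0.04,0,0,0,1],[-0.163,0.01,0.08,0,0,0,1],[-0.163,0.01,0.12,0,0,0,1],[-0.163,0.01,0.15,0,0,0,1]]]'

```text
time: 13.5
tool_pos: [0.5263, 0.2791, 0.1789]
tcp_rot: [0.001, -3.137, 0.003]
wrist_force: [-0.7, 0.7, -0.0]
width: 0.0
grip_force: 0.0
```

Run:
```python
from h import *
s=bot.read_state(); print(s['tool_pos'],s['wrist_force'])
H=np.array([.575,.098])
for th in np.arange(.45,1.6,.075):
    a=np.radians(87.8)+th; d=np.array([np.cos(a),np.sin(a)]); nb=np.array([d[1],-d[0]])
    P=H+.183*d+.015*nb; q=(P-s['tool_pos'][:2])/.6; print(th.round(3),P.round(3),(-q[0]).round(3),q[1].round(3))
```

```text
[0.52634396 0.27907273 0.17894283] [-0.67562771  0.73121994 -0.0449376 ]
0.45 [0.516 0.272] 0.018 -0.012
0.525 [0.503 0.267] 0.039 -0.02
0.6 [0.49  0.261] 0.06 -0.03
0.675 [0.478 0.254] 0.08 -0.042
0.75 [0.467 0.246] 0.099 -0.054
0.825 [0.456 0.238] 0.117 -0.069
0.9 [0.446 0.229] 0.134 -0.084
0.975 [0.436 0.219] 0.15 -0.101
1.05 [0.428 0.208] 0.164 -0.119
1.125 [0.42  0.196] 0.177 -0.138
1.2 [0.413 0.185] 0.189 -0.158
1.275 [0.407 0.172] 0.199 -0.178
1.35 [0.402 0.159] 0.207 -0.199
1.425 [0.398 0.146] 0.214 -0.221
1.5 [0.395 0.133] 0.219 -0.244
1.575 [0.393 0.119] 0.223 -0.266
```

Call:
play_rows --commands '[[[0.012,-0.008,0,0,0,0,1],[0.03,-0.015,0,0,0,0,1],[0.05,-0.025,0,0,0,0,1],[0.07,-0.034,0,0,0,0,1],[0.09,-0.046,0,0,0,0,1],[0.11,-0.06,0,0,0,0,1],[0.125,-0.071,0,0,0,0,1],[0.14,-0.084,0,0,0,0,1]]]'

```text
time: 14.3
tool_pos: [0.4438, 0.2288, 0.1826]
tcp_rot: [-0.001, 3.141, 0.001]
wrist_force: [2.5, 0.3, 0.6]
width: -0.001
grip_force: 0.6
```

Run:
```python
from h import *
go(.436,.219,.18,180);go(.42,.196,.18,180);go(.407,.172,.18,180);go(.395,.133,.18,180)
```

```text
d [ 0.013  -0.0164  0.0044] r [0.0001 0.0002 0.0002] t 14.3 F [2.5 0.3 0.6] w -0.001 pos [0.4438 0.2288 0.1826]
d [ 0.0397 -0.0547  0.0043] r [0.0001 0.0002 0.0002] t 14.3 F [2.5 0.3 0.6] w -0.001 pos [0.4438 0.2288 0.1826]
d [ 0.0614 -0.0947  0.0043] r [0.0001 0.0002 0.0002] t 14.3 F [2.5 0.3 0.6] w -0.001 pos [0.4438 0.2288 0.1826]
d [ 0.0814 -0.1597  0.0043] r [0.0001 0.0002 0.0002] t 14.3 F [2.5 0.3 0.6] w -0.001 pos [0.4438 0.2288 0.1826]
```

Call:
play_rows --commands '[[[0.013,-0.016,0,0,0,0,1],[0.026,-0.035,0,0,0,0,1],[0.04,-0.055,0,0,0,0,1],[0.052,-0.073,0,0,0,0,1],[0.061,-0.095,0,0,0,0,1],[0.07,-0.116,0,0,0,0,1],[0.077,-0.138,0,0,0,0,1],[0.081,-0.16,0,0,0,0,1]]]'

```text
time: 15.1
tool_pos: [0.3955, 0.1322, 0.1822]
tcp_rot: [0.001, -3.141, -0.0]
wrist_force: [1.1, 0.3, -0.7]
width: 0.004
grip_force: 0.6
```

Call:
play_rows --commands '[[[0,-0.006,0,0,0,0,1],[0,-0.012,0,0,0,0,1],[0,-0.018,0,0,0,0,1],[0,-0.018,0,0,0,0,1],[0,-0.018,0,0,0,0,1]]]'

```text
time: 15.6
tool_pos: [0.3961, 0.1226, 0.1822]
tcp_rot: [0.001, -3.141, 0.0]
wrist_force: [0.2, 0.4, 0.6]
width: 0.005
grip_force: 0.0
```

Run:
```python
from h import *
im,_=cam('side'); im2,_=cam('wrist'); cv2.imwrite('pics/m5.png',np.hstack([cv2.resize(im[130:280,170:370],(400,300)),cv2.resize(im2,(400,300))]))
```

```text
(no output)
```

View pics/m5.png

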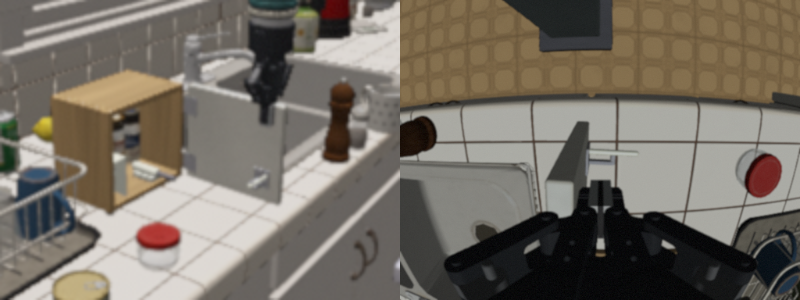

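The door stands square to the cupboard, the jar is clear, and pepper mill is untouched. Now withdraw.

Call:
play_rows --commands '[[[0,0.02,0,0,0,0,1],[0,0.05,0,0,0,0,1],[0,0.08,0,0,0,0,1],[0,0.08,-0.05,0,0,0,1],[0,0.08,-0.1,0,0,0,1],[0,0.08,-0.15,0,0,0,1],[0,0.08,-0.15,0,0,0,1],[0,0.08,-0.15,0,0,0,1]]]'

```text
time: 16.5
tool_pos: [0.3963, 0.1715, 0.273]
tcp_rot: [-0.002, 3.14, 0.001]
wrist_force: [0.3, -1.2, -0.1]
width: 0.0
grip_force: 0.0
```

Run:
```python
from h import *
im,p=cam('wrist'); im2,_=cam('side'); cv2.imwrite('pics/m6.png',np.hstack([cv2.resize(im2[130:280,170:370],(400,300)),cv2.resize(im,(400,300))]))
print(bot.read_state()['tool_pos'],np.abs(bot.read_state()['joint_vel']).max())
```

```text
[0.39517837 0.17078405 0.27102313] 0.014426239976284299
```

View pics/m6.png

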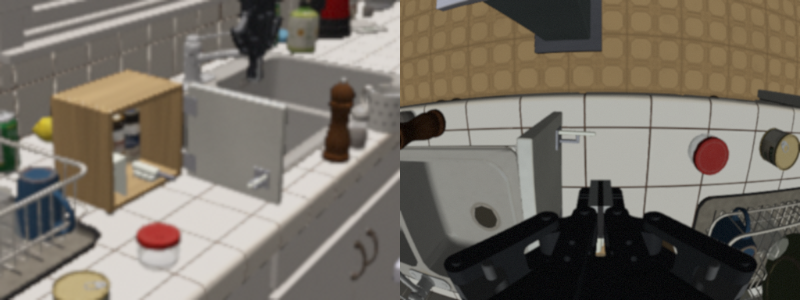

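The door stays square in both views, the jar stands upright and clear, and the gripper is free. Handing in.

```bash
python3 -c "
from workcell import bot
print(bot.finish_job())"
```

```text
the job is handed in; nothing more can be done
None
```

I slid the low jar clear of the door's swing and swung the cupboard door open, about square to the cupboard; the job is handed in at about 17 s, though finish_job returned no verdict.

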